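Fetch the bin lid from behind the containers and close the bin

TASK

The lid of the steel bin of paper baking cases has been pushed half under the low bench shelf, behind three containers: first stand all three containers on the white board, then draw the lid out towards the robot and close the bin with it, tucking its rear tongue under the bin's fixed cover and then lowering the front until it lies flat on the bin. With the lid on, stand each container back on the spot it came from. Keep the containers upright and leave the small bowl on the shelf and the scraper where they are.

Things in the scene. Friction and masses are not known exactly. Their poses are not given: they have to be found in the camera images.
- dredger: Round stainless sugar dredger with a dark band and a domed top, 59 mm in diameter, 105 mm tall (straight sides up to 93 mm), about 0.3 kg, loose, standing on the table in the row in front of the lid. Origin: centre of its underside; z up.
- tub: Square white plastic tub with a grey cap, 58 x 58 mm, 125 mm tall (the body below the cap 56 x 56 mm, cap from 107 mm up), about 0.3 kg, loose, standing in the same row. Origin: centre of its underside; x and y along its sides, z up.
- jar: Short round glass jar with an aluminium lid, 67 mm in diameter, 85 mm tall (lid from 65 mm up), about 0.35 kg, loose, in the same row. Origin: centre of its underside; z up. The three containers stand in a row along the shelf's front, about 88 mm apart, in any order.
- lid: White lid, 150 long (x, to its rear) x 160 wide mm, 0.2 kg, its rear 40-60 mm under the shelf. Origin: mid length and width, at its rims' lower edge. 3 mm plate at z 10-13 mm; 3 mm rims down to z 0 at the front (x -75) and sides (y +-80, x -75 to 40); flat tongue 116 wide, x 40 to 75. Grip fin on top: 12 mm thick across y, x -55 to 5, z 13 to 49. Draw out 75 mm or more before lifting.
- bin: Fixed steel bin, 190 (x, to its rear) x 138 mm. Origin: centre of underside. Front (outer face x -95) and side walls 110 mm tall, 4 thick. Fixed cover over x 22 to 95: underside z 121, top 125 (bead 128), 130 mm free width. Closed: lid parallel to bin, lid origin at x -28, y 0, z 100, rims outside the walls, tongue 25 mm under cover; play 5 mm rearward, 14 forward, 7 sideways. Enter front raised.
- board: White polyethylene cutting board lying on the table, fixed, 180 mm (x) by 230 mm (y), 15 mm thick: the side area. Origin: centre of its underside; z up.
- bench_shelf: Low fixed steel shelf, 200 mm deep (x, to its rear), 360 wide (y), top at 66 mm, underside 56 mm (front hem down to 52), on 12 mm side panels; a grey scale stands on its rear half, up to 104 mm above the table. Origin: centre of its footprint at table height; front edge at x = -100 mm.
- bowl: Bystander: small steel bowl, 110 mm across, 55 mm tall, on the bench shelf. Origin: centre of its underside.
- scraper: Bystander: bench scraper lying flat on the table near the robot, black handle 150 mm long, steel blade, 20 mm tall. Origin: under its handle's front side.

How it is judged:
On the way, in this order (a step that is already met when the one before it is completed fails the run):
1. all three containers stand upright on the white board (x of dredger in the frame of board between -0.09 and 0.09 m and y of dredger in the frame of board between -0.115 and 0.115 m and z of dredger in the frame of board between 0.01 and 0.02 m and angle between each of dredger, tub, jar's own z axis and vertical below 0.1 rad and x of tub in the frame of board between -0.09 and 0.09 m and y of tub in the frame of board between -0.115 and 0.115 m and z of tub in the frame of board between 0.01 and 0.02 m and x of jar in the frame of board between -0.09 and 0.09 m and y of jar in the frame of board between -0.115 and 0.115 m and z of jar in the frame of board between 0.01 and 0.02 m), for 0.2 s.
2. with the containers still on the board, the lid is on the bin, tongue under the cover, lying flat, and let go (all of step 1 and x of lid in the frame of bin between -0.042 and -0.014 m and y of lid in the frame of bin between -0.012 and 0.012 m and z of lid in the frame of bin between 0.095 and 0.105 m and angle between lid's own z axis and vertical below 0.05 rad and angle between the x axis of lid and the x axis of bin, either way round below 0.15 rad and contact force between the fingers and lid below 0.1 N), for 0.2 s.
At the end, for the whole second after the job is handed in: The lid lies flat on the bin (within 5 mm of its closed height, within 14 mm along and 12 mm across the bin, tilted less than 3 degrees), its tongue under the cover; the dredger, the tub and the jar stand upright within 15 mm of the spots where each stood at the start; all is released and at rest (x of lid in the frame of bin between -0.042 and -0.014 m and y of lid in the frame of bin between -0.012 and 0.012 m and z of lid in the frame of bin between 0.095 and 0.105 m and angle between lid's own z axis and vertical below 0.05 rad and angle between the x axis of lid and the x axis of bin, either way round below 0.15 rad and contact force between the fingers and lid below 0.1 N and distance of each of dredger, tub, jar from where it was at the start of the episode below 0.015 m and angle between each of dredger, tub, jar's own z axis and vertical below 0.1 rad and linear speed of each of dredger, tub, jar, lid below 0.02 m/s); the robot touches nothing.
It fails at once if a container is tipped over (leans more than about 35 degrees) (angle between any of dredger, tub, jar's own z axis and vertical above 0.6 rad).
It fails at once if the bowl is pushed away (more than 30 mm) (distance of bowl from where it was at the start of the episode above 0.03 m).
It fails at once if the scraper is pushed away (more than 30 mm) (distance of scraper from where it was at the start of the episode above 0.03 m).
It also fails if it takes over 144 s, if anything falls off the work surface, if the arm or the gripper's body presses on something with over 40 N, if the wrist force passes 120 N, or if a joint passes its speed limit or range.

ROBOT

A 6-joint arm with a two-finger parallel gripper is mounted at the origin on the work surface. World frame = base frame: x ahead of the robot, y to its left, z up, the work surface at z = 0. Lengths are in m, angles in rad, forces in N, time in s.
With the tool pointing down it reaches from about 0.25 to 0.775 m from the base axis. Payload 4 kg.
Tool frame: the origin (TCP) lies at the very end of the fingers, on their centre line; the grasp point (between the pads) lies tcp_to_grasp behind it (tcp_to_grasp is the distance from the TCP to the grasp point, in m); z points along the fingers, y is the direction in which the jaws open and shut (so a half turn about z gives the same grasp; the last joint's range is limited). The gripper opens to 94 mm and grips with 3 to 60 N. Pads are 16 mm wide; open, the fingers measure 119 mm over their backs; the gripper's body (75 mm by 177 mm) begins 78 mm behind the grasp point.
Start: joints at [-1.268, 0.087, 1.371, -0, 1.684, -0.103], TCP at [0.217, -0.505, 0.206] pointing down, gripper open.
Joint ranges: [-3.1, 3.1], [-0.76, 2.03], [0.27, 2.55], [-1.08, 4.22], [0.17, 2.65], [-2.57, 2.57]. Speed limits (rad/s): [2.79, 2.79, 3.14, 3.14, 3.14, 3.14].

INTERFACE

Orientations are given as [roll, pitch, yaw] about the fixed x, y, z axes, in that order (R = Rz(yaw) Ry(pitch) Rx(roll)).
In Python, from bench import * gives the robot as it stands.
- The arm moves only by the tool play_rows, never from a script. Its argument "rows" is a list of rows, each a list of 3 entries, a list of its own where there are three numbers: the finger opening in cm, from 0 to 9.4, then the shift along the world's x, y, z in cm, then the turn, a rotation vector about the world's x, y, z in rad. A call has 1 to 8 rows; each row is the pose to reach, as a shift and turn from the pose commanded when the call began; what a row does not reach only later rows make up. A row lasts 1/12 s, in which the tool goes at most 41.7 mm and 7.16 degrees, less where a joint would pass 70% of its speed; a pose out of reach is approached as far as the arm can. A call with a gripper value outside its range is refused whole. The fingers move at their own pace and stop on an object; the grip force is fixed at half the most. Time passes only in rows, so rows that repeat a pose let the fingers close. It gives the time, the measured TCP pose, the force and the opening at its end, in the units of the state.
- get_obs(): the state, without advancing time (a new reading comes with each control period).
- snapshot(name): name is "scene" or "top" or "wrist"; returns a dict with "pixels" (420x560x3 uint8, red, green, blue), "fx", "fy", "cx", "cy" (pixels), "rvec" (rotation vector, rad) and "tvec" (3), from world to camera coordinates, as OpenCV has them. Camera axes: x right, y down, z forward; pixel columns grow to the right and rows downward; lengths in m; the calibration is good to about 2 mm. A picture is of the moment at which its call begins. There is no depth.
- close_job(): hands the job in, once; it reports no verdict.
Trained networks look in the newest picture that a camera, given by its name, has taken for a name from the list of things; names that differ only in an ending like _2 or _b are one class to them, and where a whole thing is asked for, a point or a joint stands for the part that bears it (a point fixed in the world has none). Each returns a list of dicts, best first, with "confidence" (0 to 1); they miss things now and then, are a little off and sometimes report something else, mostly with a low value. They report only what shows in the picture. A call takes as long as a camera call.
- silhouettes(camera, label): "mask" (420x560 bool, what is visible of it) and "point" ([row, column] in pixels, amid what is visible of it).
The state is a dict: "time": time; "joint_positions": joint angles; "qvel": joint speeds; "joint_torque": joint torques, N m; "tool_pos": TCP position; "ee_rot": TCP orientation; "wrist_force": force on the tool from outside, world axes, zero at the start; "wrist_torque": the same for the moment, N m; "width": finger opening in m.
Only numpy, scipy, OpenCV 4.12 (cv2) and the standard library are available. Lean on these libraries where they do the work, as an engineer would, in place of code of your own. Each camera call takes 0.05 s, during which the arm holds its last target. There are 200 camera calls.

## Working session

There is one attempt and no reset: what is moved stays moved. The work goes in short steps, Python scripts to look and compute and a tool call to move; the robot and the scene stay as the last step left them, time stands still between calls to the robot, and variables do not carry over. Pictures are saved under pics/ and viewed, about 12 in all and at most 16, crops included, and the job is handed in when it is done.

Besides the shell and the picture viewer there is one more tool, called after "Emit:" in YAML: its name, and indented under it one key for each argument. play_rows: Moves the arm, as the interface text tells. Its arguments: {"type":"object","properties":{"rows":{"type":"array"}},"required":["rows"]}

```bash
ls; mkdir -p pics
cat > h.py <<'E'
from bench import *
import numpy as np, cv2
def snap(n,f=None):
    s=snapshot(n)
    if f: cv2.imwrite('pics/'+f,s['pixels'][:,:,::-1])
    return s
def cam(s):
    R=cv2.Rodrigues(np.array(s['rvec'],float))[0];t=np.array(s['tvec'],float).ravel()
    return R,t
def ray(s,uv,z):
    R,t=cam(s);c=-R.T@t
    d=R.T@np.array([(uv[0]-s['cx'])/s['fx'],(uv[1]-s['cy'])/s['fy'],1])
    return c+d*(z-c[2])/d[2]
def proj(s,P):
    R,t=cam(s);p=np.atleast_2d(P)@R.T+t
    return np.c_[p[:,0]/p[:,2]*s['fx']+s['cx'],p[:,1]/p[:,2]*s['fy']+s['cy']]
E
python3 - <<'E'
from h import *
o=get_obs();print({k:np.round(v,3) for k,v in o.items()})
ims=[]
for n in ['scene','top']:
    s=snap(n,n+'0.png');R,t=cam(s);print(n,'campos',-R.T@t,s['fx'])
    for l in ['dredger','tub','jar','lid','bin','board','bench_shelf','bowl','scraper']:
        for d in silhouettes(n,l)[:2]:
            m=d['mask'];ys,xs=np.nonzero(m)
            print(l,round(d['confidence'],2),d['point'],m.sum(),xs.min(),xs.max(),ys.min(),ys.max(),np.round(ray(s,d['point'][::-1],0),3))
E
```

```text
pics
{'time': np.float64(0.0), 'joint_positions': array([-1.268,  0.088,  1.372, -0.   ,  1.684, -0.103]), 'qvel': array([-0.001,  0.001, -0.001, -0.   , -0.001, -0.001]), 'joint_torque': array([-1.0000e-03, -3.4019e+01, -3.0243e+01,  7.2000e-02,  3.3000e-02,
       -0.0000e+00]), 'tool_pos': array([ 0.217, -0.505,  0.204]), 'ee_rot': array([-3.139, -0.   ,  0.406]), 'wrist_force': array([-0.021, -0.194, -0.305]), 'wrist_torque': array([ 0.03 ,  0.029, -0.021]), 'width': np.float64(0.094)}
scene campos [ 1.16541109 -0.05258096  0.73528568] 406.5548081214775
dredger 0.87 [183.8, 240.0] 964 226 252 164 208 [ 0.437 -0.082  0.   ]
tub 0.97 [178.7, 281.0] 1520 263 295 149 205 [ 0.432  0.023 -0.   ]
jar 0.55 [181.1, 313.2] 1049 303 330 160 202 [0.451 0.103 0.   ]
jar 0.47 [256.6, 351.0] 2621 320 381 232 286 [0.688 0.146 0.   ]
lid 0.94 [226.2, 272.7] 1357 243 313 213 238 [ 0.583 -0.013  0.   ]
bin 0.57 [218.0, 99.4] 8288 40 152 167 267 [ 0.508 -0.418  0.   ]
board 0.89 [194.0, 417.4] 5581 364 478 162 225 [0.527 0.349 0.   ]
board 0.51 [181.6, 316.7] 1095 302 331 159 202 [0.454 0.112 0.   ]
[... 195 characters left out ...]
0.301 -0.029  0.   ]
top campos [ 0.37749405 -0.01657542  1.29510653] 493.74236672379647
dredger 0.94 [250.4, 307.4] 494 294 319 236 260 [ 0.49  -0.085  0.   ]
tub 0.67 [247.5, 268.3] 607 256 281 233 259 [0.499 0.017 0.   ]
jar 0.67 [246.8, 231.2] 619 220 248 234 261 [0.502 0.115 0.   ]
lid 0.61 [203.9, 274.5] 2319 245 306 182 223 [0.615 0.    0.   ]
bin 0.62 [220.2, 425.5] 5489 388 465 175 264 [ 0.567 -0.4    0.   ]
board 0.82 [238.9, 139.2] 6173 95 188 202 273 [0.525 0.357 0.   ]
bench_shelf 0.61 [149.0, 281.0] 9319 199 340 104 187 [ 0.767 -0.019  0.   ]
bowl 0.67 [133.5, 225.2] 1428 206 249 116 157 [0.812 0.133 0.   ]
scraper 0.61 [310.3, 278.2] 2407 249 311 284 337 [ 0.337 -0.007  0.   ]
```

Run:
```python
import cv2
a=cv2.imread('pics/top0.png');cv2.imwrite('pics/top0b.png',cv2.resize(a[90:350,80:480],None,fx=2,fy=2,interpolation=cv2.INTER_CUBIC))
```

```text
(no output)
```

View pics/top0b.png

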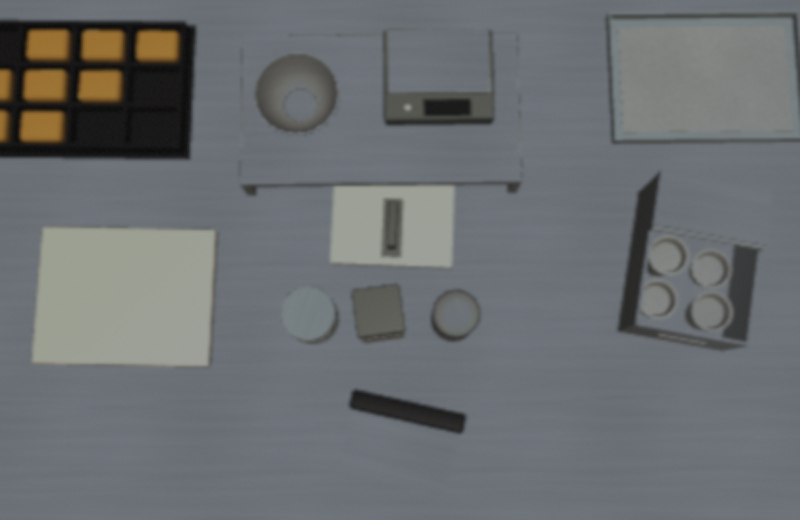

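View pics/scene0.png

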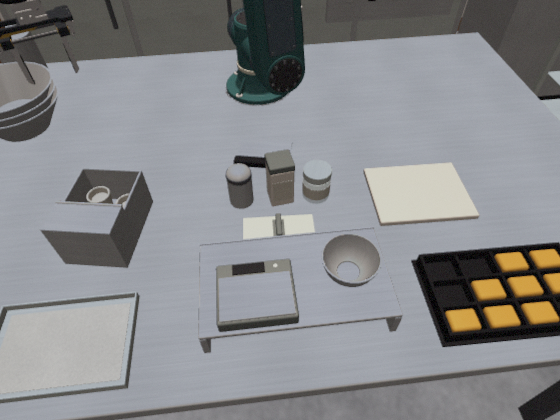

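```bash
cat >> h.py <<'E'
from scipy.optimize import minimize
def cyl(r,h0,h1):
    a=np.linspace(0,2*np.pi,40);return np.vstack([np.c_[r*np.cos(a),r*np.sin(a),0*a+h] for h in (h0,h1)])
def box(x0,x1,y0,y1,z0,z1): return np.array([[x,y,z] for x in(x0,x1) for y in(y0,y1) for z in(z0,z1)],float)
M=dict(dredger=np.vstack([cyl(.0295,0,.093),cyl(.015,.103,.105)]),tub=np.vstack([box(-.028,.028,-.028,.028,0,.1),box(-.029,.029,-.029,.029,.107,.125)]),
 jar=cyl(.0335,0,.085),board=box(-.09,.09,-.115,.115,0,.015),
 bin=np.vstack([box(-.095,.095,-.069,.069,0,.11),box(.022,.095,-.069,.069,.11,.126)]))
def area(s,P):
    h=cv2.convexHull(np.float32(proj(s,P))).reshape(-1,2)
    im=np.zeros((420*4,560*4),np.uint8);cv2.fillConvexPoly(im,np.int32(np.round((h*4+1.5)*16)),1,shift=4)
    return cv2.resize(im.astype(np.float32),(560,420),interpolation=cv2.INTER_AREA)
def fit(views,l,x0,z0=0,yaw=True):
    def P(p):
        c,s=np.cos(p[2]),np.sin(p[2]);m=M[l];return np.c_[c*m[:,0]-s*m[:,1]+p[0],s*m[:,0]+c*m[:,1]+p[1],m[:,2]+z0]
    def f(q,det=False):
        p=np.r_[q[:2],q[2]*.1 if yaw else 0]; r=[]
        for s,mk in views:
            a=area(s,P(p));i=np.minimum(a,mk).sum();r.append(i/(np.maximum(a,mk).sum()))
        return r if det else -sum(r)
    q0=np.array([x0[0],x0[1],x0[2]*10] if yaw else x0[:2],float)
    sx=np.vstack([q0]+[q0+d for d in np.diag([.02,.02,.06*10][:len(q0)])])
    o=minimize(f,q0,method='Nelder-Mead',options=dict(initial_simplex=sx,xatol=2e-4,fatol=1e-4,maxiter=120))
    return np.r_[o.x[:2],o.x[2]*.1 if yaw else 0],f(o.x,True)
E
python3 - <<'E'
from h import *
import bench
print([ (k,v) for k,v in vars(bench).items() if 'grasp' in k.lower()])
S={n:snap(n) for n in('scene','top')}
x0=dict(dredger=(.46,-.08,0),tub=(.46,.015,.1),jar=(.47,.11,0),board=(.525,.355,0),bin=(.53,-.385,-.13))
for l in x0:
    v=[(S[n],silhouettes(n,l)[0]['mask'].astype(np.float32)) for n in S]
    yw=l not in('dredger','jar')
    p,r=fit(v,l,x0[l],yaw=yw);print(l,np.round(p,4),np.round(r,3))
    for k in v: print('   single',np.round(fit([k],l,p,yaw=yw)[0],4))
# lid from top, corner pixels viewed by eye (crop/2+80,90)
s=S['top']
for uv in [(333,186),(455,186),(452,267),(330,262)]: print('lid',np.round(ray(s,(uv[0]/2+80,uv[1]/2+90),.013),3))
for uv in [(392,199),(392,256)]: print('fin',np.round(ray(s,(uv[0]/2+80,uv[1]/2+90),.049),3))
for uv in [(242,184),(520,184)]: print('shelf',np.round(ray(s,(uv[0]/2+80,uv[1]/2+90),.066),3))
for uv in [(620,330),(747,347)]: print('binfront',np.round(ray(s,(uv[0]/2+80,uv[1]/2+90),.11),3))
E
```

```text
[('tcp_to_grasp', 0.0188)]
dredger [ 0.4917 -0.0809  0.    ] [0.946 0.948]
   single [ 0.4904 -0.0812  0.    ]
   single [ 0.4923 -0.0808  0.    ]
tub [0.4942 0.0128 0.068 ] [0.928 0.895]
   single [0.4933 0.013  0.0825]
   single [0.4942 0.0127 0.069 ]Traceback (most recent call last):
  File "<stdin>", line 7, in <module>
IndexError: list index out of range
```

```bash
cat >> h.py <<'E'
def sil(n,l,lo=0,hi=9e9):
    d=[x for x in silhouettes(n,l) if lo<x['mask'].sum()<hi]
    return d[0]['mask'].astype(np.float32) if d else None
E
python3 - <<'E'
from h import *
x0=dict(jar=(.494,.105,0),board=(.525,.355,0),bin=(.53,-.385,-.13))
S={}
for n in('scene','top'):
  for k in range(3):
    S[n]=snap(n)
    g={l:sil(n,l,hi=1500 if l=='jar' else 9e9) for l in x0}
    for l in x0:
        if g[l] is not None: M.setdefault('m',{}).setdefault(l,{})[n]=(S[n],g[l])
    if all(x in [a for a in M['m'] if n in M['m'][a]] for x in x0): break
for l in x0:
    v=list(M['m'][l].values());yw=l!='jar'
    p,r=fit(v,l,x0[l],yaw=yw);print(l,list(M['m'][l]),np.round(p,4),np.round(r,3))
    for k in v: print('   single',np.round(fit([k],l,p,yaw=yw)[0],4))
s=S['top']
for uv in [(333,186),(455,186),(452,267),(330,262)]: print('lid',np.round(ray(s,(uv[0]/2+80,uv[1]/2+90),.013),3))
for uv in [(392,199),(392,256)]: print('fin',np.round(ray(s,(uv[0]/2+80,uv[1]/2+90),.049),3))
for uv in [(242,184),(520,184)]: print('shelf',np.round(ray(s,(uv[0]/2+80,uv[1]/2+90),.066),3))
for uv in [(620,330),(747,347)]: print('binfront',np.round(ray(s,(uv[0]/2+80,uv[1]/2+90),.11),3))
E
```

```text
jar ['scene', 'top'] [0.4953 0.1007 0.    ] [0.94 0.94]
   single [0.4929 0.1011 0.    ]
   single [0.4959 0.1007 0.    ]
board ['scene', 'top'] [ 0.5275  0.3468 -0.0325] [0.964 0.974]
   single [ 0.526   0.3465 -0.0287]
   single [ 0.5283  0.347  -0.0304]
bin ['scene', 'top'] [ 0.5547 -0.3805 -0.1931] [0.958 0.977]
   single [ 0.5518 -0.3825 -0.2022]
   single [ 0.5551 -0.3803 -0.1946]
lid [0.67  0.074 0.013]
lid [ 0.668 -0.088  0.013]
lid [ 0.559 -0.082  0.013]
lid [0.568 0.078 0.013]
fin [ 0.644 -0.005  0.049]
fin [ 0.569 -0.004  0.049]
shelf [0.662 0.186 0.066]
shelf [ 0.658 -0.168  0.066]
binfront [ 0.467 -0.277  0.11 ]
binfront [ 0.445 -0.428  0.11 ]
```

Emit:
play_rows:
  rows:
    - [9.4, [27.7, 51.8, 0], [0, 0, 1.233]]
    - [9.4, [27.7, 51.8, 0], [0, 0, 1.233]]
    - [9.4, [27.7, 51.8, 0], [0, 0, 1.233]]
    - [9.4, [27.7, 51.8, 0], [0, 0, 1.233]]
    - [9.4, [27.7, 51.8, 0], [0, 0, 1.233]]
    - [9.4, [27.7, 51.8, 0], [0, 0, 1.233]]
    - [9.4, [27.7, 51.8, 0], [0, 0, 1.233]]
    - [9.4, [27.7, 51.8, 0], [0, 0, 1.233]]

```text
time: 2.42
tool_pos: [0.3748, -0.2096, 0.2058]
ee_rot: [3.14, 0.0, 1.411]
wrist_force: [1.8, -0.2, -0.0]
width: 0.0938
```

Emit:
play_rows:
  rows:
    - [9.4, [11.5, 21.8, 0], [0, 0, 0.228]]
    - [9.4, [11.5, 21.8, 0], [0, 0, 0.228]]
    - [9.4, [11.5, 21.8, 0], [0, 0, 0.228]]
    - [9.4, [11.5, 21.8, 0], [0, 0, 0.228]]
    - [9.4, [11.5, 21.8, 0], [0, 0, 0.228]]
    - [9.4, [11.5, 21.8, 0], [0, 0, 0.228]]
    - [9.4, [11.5, 21.8, 0], [0, 0, 0.228]]
    - [9.4, [11.5, 21.8, 0], [0, 0, 0.228]]

```text
time: 3.08
tool_pos: [0.4895, 0.0082, 0.2052]
ee_rot: [-3.141, 0.0, 1.638]
wrist_force: [-0.0, 0.1, 0.5]
width: 0.0941
```

Run:
```python
from h import *
s=snap('wrist','w1.png');o=get_obs();print(np.round(o['tool_pos'],4),np.round(o['ee_rot'],3))
for l,z in(('tub',.125),('dredger',.105),('jar',.085),('lid',.013)):
    for d in silhouettes('wrist',l)[:1]: print(l,d['confidence'],d['mask'].sum(),np.round(ray(s,d['point'][::-1],z),4))
```

```text
[0.4892 0.0069 0.2053] [-3.141e+00  1.000e-03  1.636e+00]
tub 0.7 6004 [0.4945 0.0229 0.125 ]
dredger 0.96 3112 [ 0.4892 -0.0504  0.105 ]
jar 0.67 5265 [0.4948 0.1038 0.085 ]
lid 0.81 13873 [0.6252 0.0108 0.013 ]
```

View pics/w1.png

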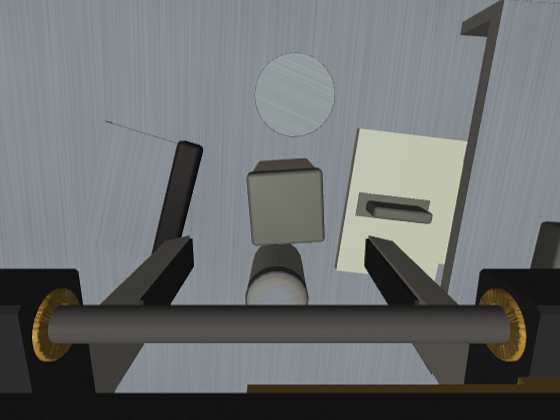

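Run:
```python
from h import *
s=snap('wrist')
T=np.array([ray(s,p,.125) for p in[(248,172),(321,168),(325,240),(253,245)]]);print(T[:,:2].round(4),T.mean(0).round(4))
print('jar',ray(s,(295,95),.085).round(4))
print('lid front',[ray(s,p,.013).round(4) for p in[(358,129),(337,270)]])
print('fin top',[ray(s,p,.049).round(4) for p in[(368,211),(368,202),(431,212),(431,222)]])
print('shelf',[ray(s,p,.06).round(4) for p in[(500,5),(443,290)]])
```

```text
[[ 0.4632  0.0381]
 [ 0.5179  0.0445]
 [ 0.5261 -0.012 ]
 [ 0.4695 -0.0195]] [0.4941 0.0128 0.125 ]
jar [0.4962 0.0992 0.085 ]
lid front [array([0.5674, 0.0759, 0.013 ]), array([ 0.5611, -0.0832,  0.013 ])]
fin top [array([ 0.5784, -0.0034,  0.049 ]), array([0.5773, 0.0058, 0.049 ]), array([ 6.414e-01, -6.000e-04,  4.900e-02]), array([ 0.6431, -0.0109,  0.049 ])]
shelf [array([0.6656, 0.1845, 0.06  ]), array([ 0.6618, -0.0789,  0.06  ])]
```

Emit:
play_rows:
  rows:
    - [9.4, [0.45, 0.55, 0], [0, 0, 0.04]]
    - [9.4, [0.45, 0.55, -4], [0, 0, 0.04]]
    - [9.4, [0.45, 0.55, -8], [0, 0, 0.04]]
    - [9.4, [0.45, 0.55, -12], [0, 0, 0.04]]
    - [9.4, [0.45, 0.55, -13.5], [0, 0, 0.04]]
    - [9.4, [0.45, 0.55, -13.5], [0, 0, 0.04]]
    - [5, [0.45, 0.55, -13.5], [0, 0, 0.04]]
    - [5, [0.45, 0.55, -13.5], [0, 0, 0.04]]

```text
time: 4.05
tool_pos: [0.4952, 0.0114, 0.0726]
ee_rot: [3.138, 0.001, 1.673]
wrist_force: [-0.2, -0.6, 0.5]
width: 0.0839
```

Emit:
play_rows:
  rows:
    - [4, [0, 0, 0], [0, 0, 0]]
    - [4, [0, 0, 0], [0, 0, 0]]
    - [4, [0, 0, 0], [0, 0, 0]]
    - [4, [0, 0, 0], [0, 0, 0]]

```text
time: 4.38
tool_pos: [0.4947, 0.012, 0.0717]
ee_rot: [3.139, 0.0, 1.674]
wrist_force: [1.3, 0.1, 3.8]
width: 0.0581
```

Emit:
play_rows:
  rows:
    - [4, [0, 0, 0], [0, 0, 0]]
    - [4, [0, 0, 0], [0, 0, 0]]
    - [4, [0, 0, 3], [0, 0, 0]]
    - [4, [0, 0, 6.5], [0, 0, 0]]
    - [4, [0, 0, 10], [0, 0, 0]]
    - [4, [0, 1, 12], [0, 0, 0]]
    - [4, [0.5, 4, 12], [0, 0, 0]]
    - [4, [1, 8, 12], [0, 0, 0]]

```text
time: 5.05
tool_pos: [0.5045, 0.0909, 0.1915]
ee_rot: [3.14, 0.002, 1.669]
wrist_force: [1.1, 1.1, -4.7]
width: 0.0576
```

Emit:
play_rows:
  rows:
    - [4, [0.5, 4, 0], [0, 0, 0]]
    - [4, [0.5, 8, 0], [0, 0, 0]]
    - [4, [0.5, 12, 0], [0, 0, 0]]
    - [4, [0.5, 16, 0], [0, 0, 0]]
    - [4, [0.5, 20, 0], [0, 0, 0]]
    - [4, [0.5, 24, 0], [0, 0, 0]]
    - [4, [0.5, 28, 0], [0, 0, 0]]
    - [4, [0.5, 32, 0], [0, 0, 0]]

```text
time: 5.72
tool_pos: [0.5075, 0.4136, 0.188]
ee_rot: [-3.138, 0.002, 1.674]
wrist_force: [0.3, 0.4, -4.1]
width: 0.0577
```

Emit:
play_rows:
  rows:
    - [4, [0, 1.7, 0], [0, 0, 0]]
    - [4, [0, 1.7, -3.5], [0, 0, 0]]
    - [4, [0, 1.7, -7], [0, 0, 0]]
    - [4, [0, 1.7, -9], [0, 0, 0]]
    - [4, [0, 1.7, -10.2], [0, 0, 0]]
    - [4, [0, 1.7, -10.4], [0, 0, 0]]
    - [4, [0, 1.7, -10.4], [0, 0, 0]]
    - [4, [0, 1.7, -10.4], [0, 0, 0]]

```text
time: 6.38
tool_pos: [0.5087, 0.4289, 0.0857]
ee_rot: [-3.141, 0.001, 1.674]
wrist_force: [-0.4, 0.8, -4.6]
width: 0.0579
```

Emit:
play_rows:
  rows:
    - [9.4, [0, 0, 0], [0, 0, 0]]
    - [9.4, [0, 0, 0], [0, 0, 0]]
    - [9.4, [0, 0, 0], [0, 0, 0]]
    - [9.4, [0, 0, 0], [0, 0, 0]]
    - [9.4, [0, 0, 3], [0, 0, 0]]
    - [9.4, [0, 0, 7], [0, 0, 0]]
    - [9.4, [0, 0, 10], [0, 0, 0]]
    - [9.4, [0, -3, 11], [0, 0, -0.05]]

```text
time: 7.05
tool_pos: [0.5102, 0.404, 0.2033]
ee_rot: [3.132, -0.008, 1.628]
wrist_force: [-1.1, -0.0, 0.1]
width: 0.0939
```

Emit:
play_rows:
  rows:
    - [9.4, [-0.5, -4, 0], [0, 0, -0.05]]
    - [9.4, [-0.5, -8, 0], [0, 0, -0.05]]
    - [9.4, [-1, -12, 0], [0, 0, -0.05]]
    - [9.4, [-1, -16, 0], [0, 0, -0.05]]
    - [9.4, [-1.4, -20, 0], [0, 0, -0.05]]
    - [9.4, [-1.4, -24, 0], [0, 0, -0.05]]
    - [9.4, [-1.4, -28, 0], [0, 0, -0.05]]
    - [9.4, [-1.4, -30, 0], [0, 0, -0.05]]

```text
time: 7.72
tool_pos: [0.4947, 0.0953, 0.1975]
ee_rot: [3.139, 0.002, 1.571]
wrist_force: [-0.0, 1.0, -0.2]
width: 0.0941
```

Emit:
play_rows:
  rows:
    - [9.4, [0, 0, -4], [0, 0, 0]]
    - [9.4, [0, 0, -8], [0, 0, 0]]
    - [9.4, [0, 0, -12], [0, 0, 0]]
    - [9.4, [0, 0, -15], [0, 0, 0]]
    - [9.4, [0, 0, -16.5], [0, 0, 0]]
    - [9.4, [0, 0, -16.5], [0, 0, 0]]
    - [5, [0, 0, -16.5], [0, 0, 0]]
    - [5, [0, 0, -16.5], [0, 0, 0]]

```text
time: 8.38
tool_pos: [0.4964, 0.0992, 0.0336]
ee_rot: [3.138, -0.0, 1.574]
wrist_force: [0.9, -0.0, 1.1]
width: 0.0842
```

Emit:
play_rows:
  rows:
    - [5, [0, 0, 0], [0, 0, 0]]
    - [5, [0, 0, 0], [0, 0, 0]]
    - [5, [0, 0, 0], [0, 0, 0]]
    - [5, [0, 0, 0], [0, 0, 0]]
    - [5, [0, 0, 0], [0, 0, 0]]

```text
time: 8.8
tool_pos: [0.4963, 0.0993, 0.0334]
ee_rot: [3.138, -0.0, 1.574]
wrist_force: [0.5, 0.1, 7.1]
width: 0.0662
```

Emit:
play_rows:
  rows:
    - [5, [0, 0, 3], [0, 0, 0]]
    - [5, [0, 0, 6.5], [0, 0, 0]]
    - [5, [0, 2, 9], [0, 0, 0]]
    - [5, [0, 5, 9], [0, 0, 0]]
    - [5, [0.5, 9, 9], [0, 0, 0]]
    - [5, [1, 13, 9], [0, 0, 0]]
    - [5, [1.4, 17, 9], [0, 0, 0]]
    - [5, [1.4, 21, 9], [0, 0, 0]]

```text
time: 9.47
tool_pos: [0.5081, 0.3103, 0.1196]
ee_rot: [-3.139, 0.002, 1.573]
wrist_force: [0.9, -0.0, -4.2]
width: 0.0665
```

Emit:
play_rows:
  rows:
    - [5, [0, 3, 0], [0, 0, 0]]
    - [5, [0, 4.5, -1], [0, 0, 0]]
    - [5, [0, 4.5, -4], [0, 0, 0]]
    - [5, [0, 4.5, -6.5], [0, 0, 0]]
    - [5, [0, 4.5, -7.3], [0, 0, 0]]
    - [5, [0, 4.5, -7.4], [0, 0, 0]]
    - [5, [0, 4.5, -7.4], [0, 0, 0]]
    - [5, [0, 4.5, -7.4], [0, 0, 0]]

```text
time: 10.13
tool_pos: [0.5085, 0.3532, 0.0465]
ee_rot: [-3.141, 0.001, 1.573]
wrist_force: [-0.0, -1.6, -3.3]
width: 0.0668
```

Emit:
play_rows:
  rows:
    - [9.4, [0, 0, 0], [0, 0, 0]]
    - [9.4, [0, 0, 0], [0, 0, 0]]
    - [9.4, [0, 0, 0], [0, 0, 0]]
    - [9.4, [0, 0, 0], [0, 0, 0]]
    - [9.4, [0, 0, 3], [0, 0, 0]]
    - [9.4, [0, 0, 7], [0, 0, 0]]
    - [9.4, [0, 0, 11], [0, 0, 0]]
    - [9.4, [0, -3, 13], [0, 0, 0]]

```text
time: 10.8
tool_pos: [0.5102, 0.3285, 0.1836]
ee_rot: [3.134, -0.007, 1.579]
wrist_force: [0.3, -1.0, 1.2]
width: 0.094
```

Emit:
play_rows:
  rows:
    - [9.4, [-1.75, -40.5, 0], [0, 0, 0]]
    - [9.4, [-1.75, -40.5, 0], [0, 0, 0]]
    - [9.4, [-1.75, -40.5, 0], [0, 0, 0]]
    - [9.4, [-1.75, -40.5, 0], [0, 0, 0]]
    - [9.4, [-1.75, -40.5, 0], [0, 0, 0]]
    - [9.4, [-1.75, -40.5, 0], [0, 0, 0]]
    - [9.4, [-1.75, -40.5, 0], [0, 0, 0]]
    - [9.4, [-1.75, -40.5, 0], [0, 0, 0]]

```text
time: 11.47
tool_pos: [0.4942, -0.0108, 0.1783]
ee_rot: [3.139, 0.0, 1.574]
wrist_force: [1.0, 0.2, 0.5]
width: 0.0941
```

Emit:
play_rows:
  rows:
    - [9.4, [0, 0, 0], [0, 0, 0]]
    - [9.4, [0, 0, 0], [0, 0, 0]]

```text
time: 11.63
tool_pos: [0.4945, -0.0111, 0.1781]
ee_rot: [3.14, 0.0, 1.569]
wrist_force: [-0.5, 1.0, 1.2]
width: 0.0942
```

Emit:
play_rows:
  rows:
    - [9.4, [-0.25, -4, 0], [0, 0, 0]]
    - [9.4, [-0.25, -7.1, 0], [0, 0, 0]]
    - [9.4, [-0.25, -7.1, -4], [0, 0, 0]]
    - [9.4, [-0.25, -7.1, -8], [0, 0, 0]]
    - [9.4, [-0.25, -7.1, -12], [0, 0, 0]]
    - [9.4, [-0.25, -7.1, -13.7], [0, 0, 0]]
    - [9.4, [-0.25, -7.1, -13.7], [0, 0, 0]]
    - [4, [-0.25, -7.1, -13.7], [0, 0, 0]]

```text
time: 12.3
tool_pos: [0.4917, -0.0785, 0.0401]
ee_rot: [-3.14, -0.001, 1.576]
wrist_force: [0.6, -0.2, 1.1]
width: 0.09
```

Emit:
play_rows:
  rows:
    - [4, [0, 0, 0], [0, 0, 0]]
    - [4, [0, 0, 0], [0, 0, 0]]
    - [4, [0, 0, 0], [0, 0, 0]]
    - [4, [0, 0, 0], [0, 0, 0]]
    - [4, [0, 0, 0], [0, 0, 0]]
    - [4, [0, 0, 0], [0, 0, 0]]

```text
time: 12.8
tool_pos: [0.493, -0.0802, 0.0418]
ee_rot: [3.139, 0.001, 1.574]
wrist_force: [0.9, 1.3, 3.2]
width: 0.0586
```

Emit:
play_rows:
  rows:
    - [4, [0, 0, 0], [0, 0, 0]]
    - [4, [0, 0, 3], [0, 0, 0]]
    - [4, [0, 1, 6], [0, 0, 0]]
    - [4, [0, 4, 7], [0, 0, 0]]
    - [4, [0.5, 8, 7], [0, 0, 0]]
    - [4, [1, 12, 7], [0, 0, 0]]
    - [4, [1.5, 16, 7], [0, 0, 0]]
    - [4, [1.5, 20, 7], [0, 0, 0]]

```text
time: 13.47
tool_pos: [0.5063, 0.1215, 0.1091]
ee_rot: [-3.14, 0.0, 1.573]
wrist_force: [0.4, -0.2, -3.1]
width: 0.0585
```

Emit:
play_rows:
  rows:
    - [4, [0, 4, 0], [0, 0, 0]]
    - [4, [0, 8, 0], [0, 0, 0]]
    - [4, [0, 12, 0], [0, 0, 0]]
    - [4, [0, 15, 0], [0, 0, 0]]
    - [4, [0, 16, -2], [0, 0, 0]]
    - [4, [0, 16, -4.5], [0, 0, 0]]
    - [4, [0, 16, -5.4], [0, 0, 0]]
    - [4, [0, 16, -5.4], [0, 0, 0]]

```text
time: 14.13
tool_pos: [0.5053, 0.2803, 0.0547]
ee_rot: [-3.138, 0.001, 1.575]
wrist_force: [0.1, -0.2, -3.0]
width: 0.0586
```

Emit:
play_rows:
  rows:
    - [9.4, [0, 0, 0], [0, 0, 0]]
    - [9.4, [0, 0, 0], [0, 0, 0]]
    - [9.4, [0, 0, 0], [0, 0, 0]]
    - [9.4, [0, 0, 0], [0, 0, 0]]
    - [9.4, [0, 0, 3], [0, 0, 0]]
    - [9.4, [0, 0, 7], [0, 0, 0]]
    - [9.4, [0, 0, 11], [0, 0, 0]]
    - [9.4, [0, -3, 13], [0, 0, 0]]

```text
time: 14.8
tool_pos: [0.5085, 0.2537, 0.1924]
ee_rot: [3.134, -0.006, 1.578]
wrist_force: [0.8, -1.3, 1.0]
width: 0.0937
```

Emit:
play_rows:
  rows:
    - [9.4, [9, -25.5, 0], [0, 0, -1.6]]
    - [9.4, [9, -25.5, 0], [0, 0, -1.6]]
    - [9.4, [9, -25.5, 0], [0, 0, -1.6]]
    - [9.4, [9, -25.5, 0], [0, 0, -1.6]]
    - [9.4, [9, -25.5, 0], [0, 0, -1.6]]
    - [9.4, [9, -25.5, 0], [0, 0, -1.6]]
    - [9.4, [9, -25.5, 0], [0, 0, -1.6]]
    - [9.4, [9, -25.5, 0], [0, 0, -1.6]]

```text
time: 15.47
tool_pos: [0.5979, -0.0104, 0.1863]
ee_rot: [3.139, 0.001, 0.561]
wrist_force: [0.3, -0.1, -0.7]
width: 0.0938
```

Emit:
play_rows:
  rows:
    - [6, [0, 0, 0], [0, 0, -0.62]]
    - [6, [0, 0, 0], [0, 0, -0.62]]
    - [6, [0, 0, 0], [0, 0, -0.62]]
    - [6, [0, 0, 0], [0, 0, -0.62]]
    - [6, [0, 0, 0], [0, 0, -0.62]]
    - [6, [0, 0, 0], [0, 0, -0.62]]

```text
time: 15.97
tool_pos: [0.5969, -0.0054, 0.1869]
ee_rot: [3.141, -0.001, -0.049]
wrist_force: [0.4, 0.6, 0.3]
width: 0.0607
```

Run:
```python
from h import *
s=snap('wrist','w2.png');o=get_obs();print(np.round(o['tool_pos'],4),np.round(o['ee_rot'],3))
```

```text
[ 0.5969 -0.0053  0.1868] [ 3.141e+00 -1.000e-03 -4.400e-02]
```

View pics/w2.png

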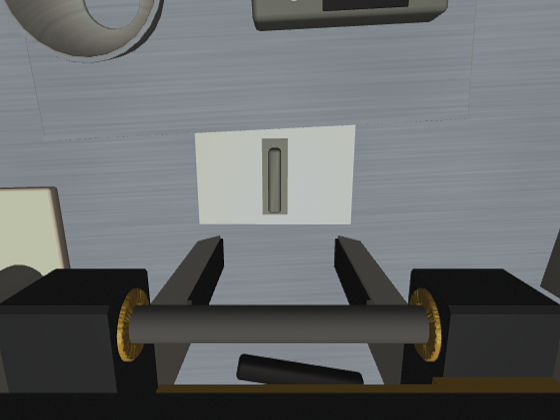

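Run:
```python
from h import *
s=snap('wrist')
for n,z,P in(('front',.013,[(199,224),(351,224)]),('fintop',.049,[(275,149),(275,212)]),('hem/shelf',.066,[(45,137),(470,117)])): print(n,[ray(s,p,z).round(4) for p in P])
```

```text
front [array([0.5676, 0.0808, 0.013 ]), array([ 0.5604, -0.0802,  0.013 ])]
fintop [array([ 0.6444, -0.0038,  0.049 ]), array([ 0.5857, -0.001 ,  0.049 ])]
hem/shelf [array([0.6641, 0.191 , 0.066 ]), array([ 0.6645, -0.169 ,  0.066 ])]
```

Emit:
play_rows:
  rows:
    - [6, [2.4, 0.3, 0], [0, 0, 0]]
    - [6, [2.4, 0.3, -4], [0, 0, 0]]
    - [6, [2.4, 0.3, -8], [0, 0, 0]]
    - [6, [2.4, 0.3, -12], [0, 0, 0]]
    - [6, [2.4, 0.3, -15.5], [0, 0, 0]]
    - [6, [2.4, 0.3, -16.9], [0, 0, 0]]
    - [6, [2.4, 0.3, -16.9], [0, 0, 0]]
    - [2, [2.4, 0.3, -16.9], [0, 0, 0]]

```text
time: 16.73
tool_pos: [0.6205, -0.002, 0.0169]
ee_rot: [3.142, 0.001, -0.044]
wrist_force: [-0.2, -1.1, 0.4]
width: 0.0563
```

Emit:
play_rows:
  rows:
    - [0.5, [0, 0, 0], [0, 0, 0]]
    - [0.5, [0, 0, 0], [0, 0, 0]]
    - [0.5, [0, 0, 0], [0, 0, 0]]
    - [0.5, [0, 0, 0], [0, 0, 0]]
    - [0.5, [0, 0, 0], [0, 0, 0]]
    - [0.5, [0, 0, 0], [0, 0, 0]]
    - [0.5, [0, 0, 0], [0, 0, 0]]
    - [0.5, [0, 0, 0], [0, 0, 0]]

```text
time: 17.4
tool_pos: [0.6209, -0.0021, 0.0176]
ee_rot: [3.141, -0.0, -0.046]
wrist_force: [-0.4, -0.2, 0.6]
width: 0.012
```

Emit:
play_rows:
  rows:
    - [0.5, [-1, 0, 0], [0, 0, 0]]
    - [0.5, [-3, 0, 0], [0, 0, 0]]
    - [0.5, [-5, 0, 0], [0, 0, 0]]
    - [0.5, [-7, 0, 0], [0, 0, 0]]
    - [0.5, [-9, 0, 0], [0, 0, 0]]
    - [0.5, [-10.5, 0, 0], [0, 0, 0]]
    - [0.5, [-11, 0, 0.5], [0, 0, 0]]
    - [0.5, [-11, 0, 2], [0, 0, 0]]

```text
time: 18.07
tool_pos: [0.507, -0.0015, 0.0348]
ee_rot: [-3.141, 0.008, -0.046]
wrist_force: [-0.7, 0.2, -3.8]
width: 0.012
```

Emit:
play_rows:
  rows:
    - [0.5, [0, 0, 3], [0, 0, 0]]
    - [0.5, [0, 0, 6], [0, 0, 0]]
    - [0.5, [0, 0, 9], [0, 0, 0]]
    - [0.5, [0, 0, 12], [0, 0, 0]]
    - [0.5, [0, 0, 15], [0, 0, 0]]
    - [0.5, [0, 0, 17], [0, 0, 0]]
    - [0.5, [0, 0, 17], [0, 0, 0]]
    - [0.5, [0, 0, 17], [0, 0, 0]]

```text
time: 18.73
tool_pos: [0.5117, -0.002, 0.2082]
ee_rot: [3.141, -0.002, -0.046]
wrist_force: [-0.3, 0.1, -3.0]
width: 0.012
```

Run:
```python
from h import *
s=snap('wrist','w3.png');o=get_obs();print(np.round(o['tool_pos'],4),np.round(o['ee_rot'],3))
t=snap('top','t3.png')
a=cv2.resize(t['pixels'][150:290,80:490,::-1],None,fx=1.95,fy=1.95,interpolation=cv2.INTER_CUBIC)
b=s['pixels'][100:400,:,::-1]
c=np.zeros((a.shape[0]+b.shape[0],800,3),np.uint8);c[:a.shape[0],:a.shape[1]]=a[:,:800];c[a.shape[0]:,:560]=b;cv2.imwrite('pics/c3.png',c)
```

```text
[ 0.5106 -0.0019  0.2062] [-3.142e+00  2.000e-03 -4.600e-02]
```

View pics/c3.png

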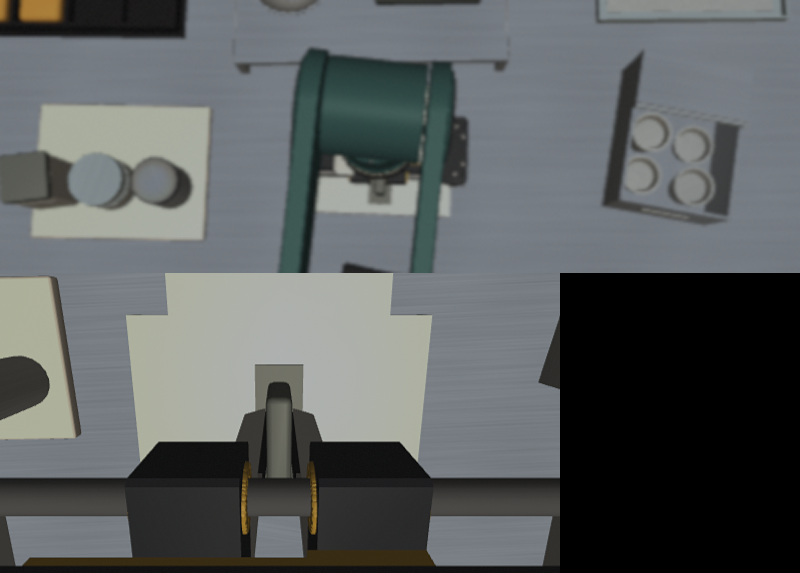

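Emit:
play_rows:
  rows:
    - [0.5, [-1, -4, 0], [0, 0, -0.02]]
    - [0.5, [-2, -8, 0], [0, 0, -0.05]]
    - [0.5, [-3, -12, 0], [0, 0, -0.08]]
    - [0.5, [-4, -16, 0], [0, 0, -0.12]]
    - [0.5, [-5, -20, 0], [0, 0, -0.125]]
    - [0.5, [-6, -24, 0], [0, 0, -0.125]]
    - [0.5, [-6.5, -28, 0], [0, 0, -0.125]]
    - [0.5, [-7, -32, 0], [0, 0, -0.125]]

```text
time: 19.5
tool_pos: [0.4391, -0.323, 0.2045]
ee_rot: [-3.139, 0.004, -0.172]
wrist_force: [1.2, -0.4, -2.5]
width: 0.0117
```

Emit:
play_rows:
  rows:
    - [0.5, [0, -3, 0], [0, 0, 0]]
    - [0.5, [0, -4, 0], [0, 0, 0]]
    - [0.5, [0, -4, 0], [0, 0, 0]]
    - [0.5, [0, -4, 0], [0, 0, 0]]

```text
time: 19.83
tool_pos: [0.4404, -0.3609, 0.2051]
ee_rot: [-3.138, 0.004, -0.172]
wrist_force: [0.3, 0.0, -2.6]
width: 0.0118
```

Run:
```python
from h import *
s=snap('wrist','w4.png');o=get_obs();print(np.round(o['tool_pos'],4),np.round(o['ee_rot'],3))
cv2.imwrite('pics/w4b.png',cv2.resize(s['pixels'][0:300,:,::-1],None,fx=1.42,fy=1.42))
```

```text
[ 0.4407 -0.3603  0.2059] [-3.139e+00  2.000e-03 -1.700e-01]
```

View pics/w4b.png

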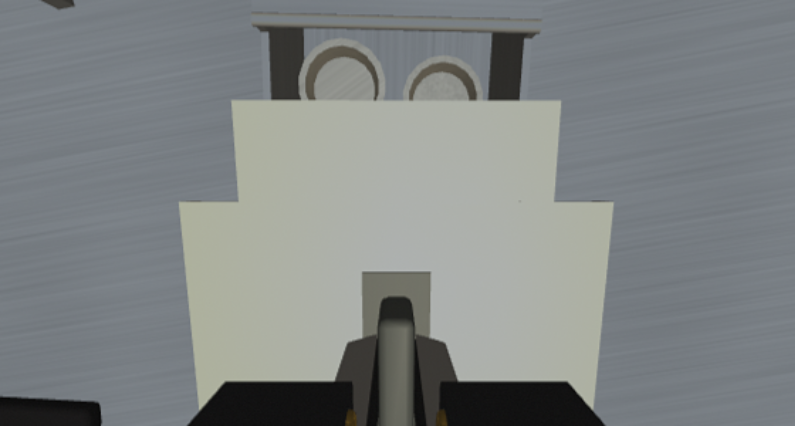

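Run:
```python
from h import *
s=snap('wrist');o=get_obs();tp=np.array([.4407,-.3605,.2055])
u=np.array([np.cos(-.17),np.sin(-.17)]);v=np.array([-u[1],u[0]])
def L(p,z):
    q=ray(s,(p[0]/1.42,p[1]/1.42),z)[:2]-tp[:2];return np.round([q@u,q@v],4)
zp=tp[2]-.0045
print('tongue',[L(p,zp) for p in[(232,100),(561,100)]],'rims',[L(p,zp) for p in[(179,202),(613,202)]])
B=np.array([.5547,-.3805])
for z,P in((.128,[(251,13),(541,19)]),(.121,[(251,27),(541,37)]),(.110,[(270,98),(523,99)])):
    q=[ray(s,(p[0]/1.42,p[1]/1.42),z)[:2] for p in P];d=q[1]-q[0]
    print(z,np.round(q,4),'w',np.linalg.norm(d).round(4),'yaw',(np.arctan2(d[1],d[0])+np.pi/2).round(4),'mid',np.round((q[0]+q[1])/2,4))
for yw in(-.17,-.193,-.2): print(yw,'cover edge mid from fit',B+.022*np.array([np.cos(yw),np.sin(yw)]))
```

```text
tongue [array([0.0935, 0.0583]), array([ 0.0934, -0.0576])] rims [array([0.0582, 0.0806]), array([ 0.0581, -0.0795])]
0.128 [[ 0.5936 -0.3165]
 [ 0.5677 -0.4516]] w 0.1376 yaw -0.1898 mid [ 0.5807 -0.384 ]
0.121 [[ 0.59   -0.3135]
 [ 0.5614 -0.4529]] w 0.1423 yaw -0.2024 mid [ 0.5757 -0.3832]
0.11 [[ 0.5588 -0.3129]
 [ 0.5357 -0.444 ]] w 0.1331 yaw -0.1745 mid [ 0.5472 -0.3785]
-0.17 cover edge mid from fit [ 0.57638286 -0.38422201]
-0.193 cover edge mid from fit [ 0.57629153 -0.38471969]
-0.2 cover edge mid from fit [ 0.57626146 -0.38487073]
```

Emit:
play_rows:
  rows:
    - [0.5, [1, -0.1, 0], [0.021, 0.108, -0.023]]
    - [0.5, [2.4, -0.2, 0], [0.021, 0.108, -0.023]]
    - [0.5, [2.4, -0.2, -1], [0.021, 0.108, -0.023]]
    - [0.5, [2.4, -0.2, -2.5], [0.021, 0.108, -0.023]]
    - [0.5, [2.4, -0.2, -4], [0.021, 0.108, -0.023]]
    - [0.5, [2.4, -0.2, -5], [0.021, 0.108, -0.023]]
    - [0.5, [2.4, -0.2, -5], [0.021, 0.108, -0.023]]
    - [0.5, [2.4, -0.2, -5], [0.021, 0.108, -0.023]]

```text
time: 20.6
tool_pos: [0.4645, -0.3629, 0.1573]
ee_rot: [-3.14, 0.111, -0.193]
wrist_force: [0.7, -0.7, -3.3]
width: 0.0116
```

Run:
```python
from h import *
s=snap('wrist','w5.png');o=get_obs();print(np.round(o['tool_pos'],4),np.round(o['ee_rot'],3))
cv2.imwrite('pics/w5b.png',cv2.resize(s['pixels'][0:300,:,::-1],None,fx=1.42,fy=1.42))
```

```text
[ 0.4649 -0.3636  0.1583] [-3.141  0.109 -0.194]
```

View pics/w5b.png

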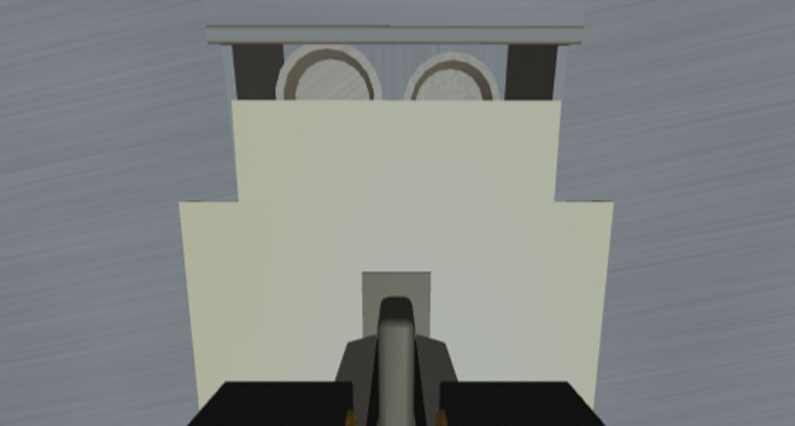

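Emit:
play_rows:
  rows:
    - [0.5, [0, 0, -1.5], [0, 0, 0]]
    - [0.5, [0, 0, -2.7], [0, 0, 0]]
    - [0.5, [0, 0, -2.7], [0, 0, 0]]
    - [0.5, [0, 0, -2.7], [0, 0, 0]]

```text
time: 20.98
tool_pos: [0.4644, -0.3635, 0.1299]
ee_rot: [-3.14, 0.112, -0.194]
wrist_force: [0.3, -0.4, -2.8]
width: 0.012
```

Emit:
play_rows:
  rows:
    - [0.5, [0.74, -0.14, 0], [0, 0, 0]]
    - [0.5, [1.5, -0.29, 0], [0, 0, 0]]
    - [0.5, [2.2, -0.43, 0], [0, 0, 0]]
    - [0.5, [2.6, -0.51, 0], [0, 0, 0]]
    - [0.5, [3.0, -0.58, 0], [0, 0, 0]]
    - [0.5, [3.0, -0.58, 0], [0, 0, 0]]

```text
time: 21.48
tool_pos: [0.4959, -0.3699, 0.1304]
ee_rot: [-3.141, 0.11, -0.194]
wrist_force: [-0.9, -0.4, -3.0]
width: 0.0118
```

Emit:
play_rows:
  rows:
    - [0.5, [0.5, -0.1, 0], [0, 0, 0]]
    - [0.5, [1, -0.2, 0], [0, 0, 0]]
    - [0.5, [1.4, -0.25, 0], [0, 0, 0]]
    - [0.5, [1.4, -0.25, 0], [0, 0, 0]]

```text
time: 21.82
tool_pos: [0.5097, -0.3723, 0.1303]
ee_rot: [-3.141, 0.11, -0.194]
wrist_force: [0.3, -0.4, -3.2]
width: 0.0121
```

Run:
```python
from h import *
s=snap('wrist','w6.png');o=get_obs();print(np.round(o['tool_pos'],4),np.round(o['ee_rot'],3))
t=snap('scene')
c=np.zeros((600,800,3),np.uint8);c[:300,:560]=s['pixels'][:300,:,::-1];c[300:,:600]=cv2.resize(t['pixels'][150:275,0:250,::-1],(600,300),interpolation=cv2.INTER_CUBIC)
cv2.imwrite('pics/c6.png',c)
```

```text
[ 0.5092 -0.3722  0.1303] [-3.141  0.11  -0.194]
```

View pics/c6.png

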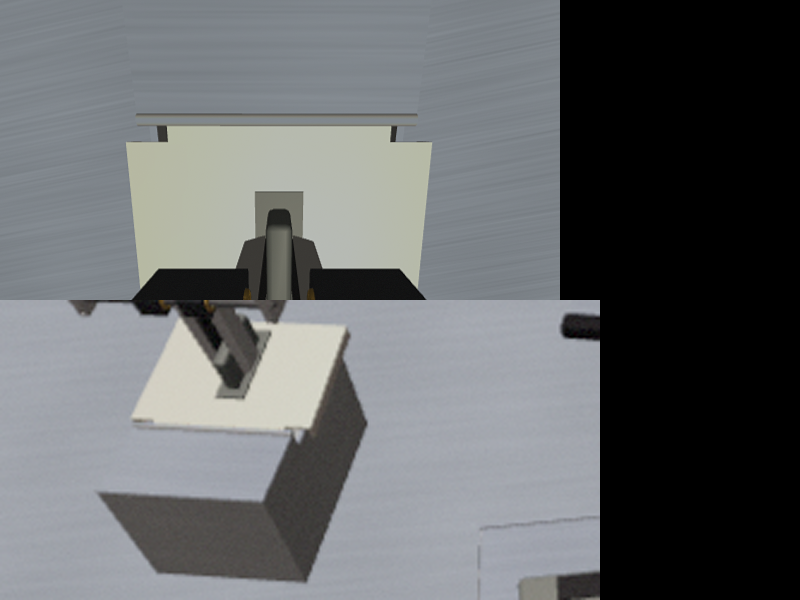

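Emit:
play_rows:
  rows:
    - [0.5, [-0.05, 0.01, -0.3], [-0.005, -0.027, 0]]
    - [0.5, [-0.1, 0.02, -0.6], [-0.01, -0.054, 0]]
    - [0.5, [-0.15, 0.03, -0.9], [-0.016, -0.081, 0]]
    - [0.5, [-0.2, 0.04, -1.2], [-0.021, -0.108, 0]]
    - [0.5, [-0.2, 0.04, -1.2], [-0.021, -0.108, 0]]
    - [0.5, [-0.2, 0.04, -1.2], [-0.021, -0.108, 0]]

```text
time: 22.42
tool_pos: [0.5062, -0.3717, 0.1186]
ee_rot: [-3.14, 0.001, -0.195]
wrist_force: [-0.4, -0.0, -1.8]
width: 0.0118
```

Emit:
play_rows:
  rows:
    - [0.5, [0, 0, -0.1], [0, 0, 0]]
    - [0.5, [0, 0, -0.1], [0, 0, 0]]
    - [2, [0, 0, -0.1], [0, 0, 0]]
    - [4, [0, 0, -0.1], [0, 0, 0]]
    - [5, [0, 0, -0.1], [0, 0, 0]]
    - [5, [0, 0, -0.1], [0, 0, 0]]
    - [5, [0, 0, -0.1], [0, 0, 0]]
    - [5, [0, 0, 0], [0, 0, 0]]

```text
time: 23.08
tool_pos: [0.5069, -0.3718, 0.1185]
ee_rot: [-3.14, 0.0, -0.194]
wrist_force: [-0.3, -0.5, 0.8]
width: 0.0479
```

Emit:
play_rows:
  rows:
    - [5, [0, 0, 3], [0, 0, 0]]
    - [5, [0, 0, 6], [0, 0, 0]]
    - [5, [0, 0, 9], [0, 0, 0]]
    - [5, [0, 0, 9], [0, 0, 0]]

```text
time: 23.42
tool_pos: [0.5093, -0.3739, 0.217]
ee_rot: [3.136, -0.012, -0.194]
wrist_force: [-0.0, -0.4, 1.8]
width: 0.0497
```

Run:
```python
from h import *
s=snap('wrist','w7.png');o=get_obs();print(np.round(o['tool_pos'],4),np.round(o['ee_rot'],3))
t=snap('scene')
c=np.zeros((600,800,3),np.uint8);c[:300,:560]=s['pixels'][:300,:,::-1];c[300:,:600]=cv2.resize(t['pixels'][150:275,0:250,::-1],(600,300),interpolation=cv2.INTER_CUBIC)
cv2.imwrite('pics/c7.png',c)
```

```text
[ 0.5086 -0.3733  0.2139] [ 3.138 -0.008 -0.194]
```

View pics/c7.png

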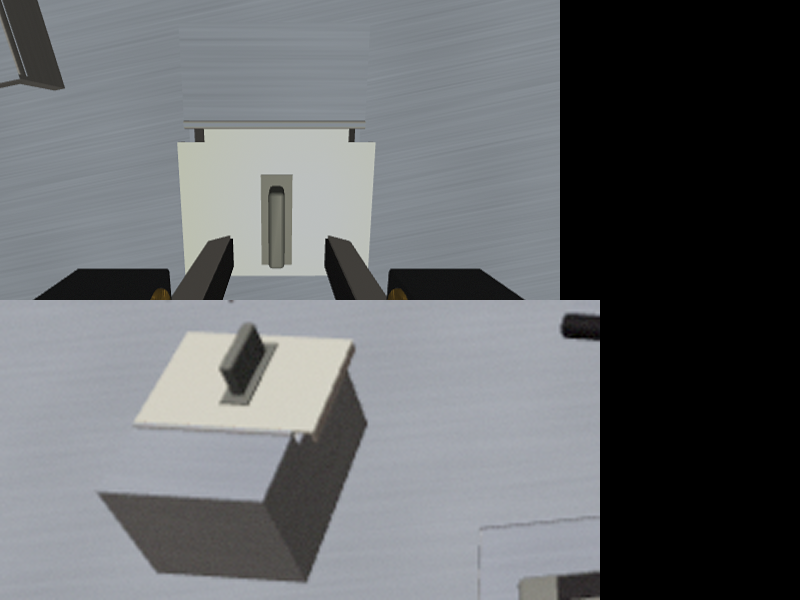

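Run:
```python
from h import *
s=snap('wrist');yw=-.193;u=np.array([np.cos(yw),np.sin(yw)]);v=np.array([-u[1],u[0]]);B=np.array([.5547,-.380])
for n,z,P in(('rim rear',.113,[(178,142),(376,142)]),('front',.113,[(187,275),(368,275)]),('bead',.128,[(184,121),(366,121)]),('cover',.121,[(184,129),(366,129)])):
    q=[ray(s,p,z)[:2]-B for p in P];print(n,[np.round([k@u,k@v],4) for k in q])
```

```text
rim rear [array([0.0078, 0.0778]), array([ 0.0075, -0.0784])]
front [array([-0.1047,  0.0775]), array([-0.105 , -0.0784])]
bead [array([0.0234, 0.0681]), array([ 0.0232, -0.0659])]
cover [array([0.0177, 0.0703]), array([ 0.0175, -0.0679])]
```

Emit:
play_rows:
  rows:
    - [9.4, [0, 65.2, 0], [0, 0, 1.767]]
    - [9.4, [0, 65.2, 0], [0, 0, 1.767]]
    - [9.4, [0, 65.2, 0], [0, 0, 1.767]]
    - [9.4, [0, 65.2, 0], [0, 0, 1.767]]
    - [9.4, [0, 65.2, 0], [0, 0, 1.767]]
    - [9.4, [0, 65.2, 0], [0, 0, 1.767]]
    - [9.4, [0, 65.2, 0], [0, 0, 1.767]]
    - [9.4, [0, 65.2, 0], [0, 0, 1.767]]

```text
time: 24.23
tool_pos: [0.5053, -0.0364, 0.2061]
ee_rot: [-3.137, 0.002, 0.812]
wrist_force: [0.9, -0.3, -0.2]
width: 0.0938
```

Emit:
play_rows:
  rows:
    - [9.4, [0, 31.8, 0], [0, 0, 0.768]]
    - [9.4, [0, 31.8, 0], [0, 0, 0.768]]
    - [9.4, [0, 31.8, 0], [0, 0, 0.768]]
    - [9.4, [0, 31.8, 0], [0, 0, 0.768]]
    - [9.4, [0, 31.8, 0], [0, 0, 0.768]]
    - [9.4, [0, 31.8, 0], [0, 0, 0.768]]
    - [9.4, [0, 31.8, 0], [0, 0, 0.768]]
    - [9.4, [0, 31.8, 0], [0, 0, 0.768]]

```text
time: 24.9
tool_pos: [0.505, 0.2829, 0.2056]
ee_rot: [-3.136, 0.0, 1.578]
wrist_force: [0.3, -0.1, -1.4]
width: 0.0944
```

Run:
```python
from h import *
o=get_obs();print(np.round(o['tool_pos'],4),np.round(o['ee_rot'],3))
S={n:snap(n) for n in('scene','top')}
s=snap('wrist','w8.png')
for l,x0 in(('dredger',(.507,.28,0)),('jar',(.51,.355,0)),('tub',(.51,.43,.1)),('board',(.5275,.347,-.03))):
    for n in S:
        m=sil(n,l,hi=1800 if l!='board' else 9e9)
        if m is not None and m.sum()>200: print(l,n,[np.round(k,4) for k in fit([(S[n],m)],l,x0,z0=0 if l=='board' else .015,yaw=l in('tub','board'))])
o=get_obs();print(np.round(o['tool_pos'],4),np.round(o['ee_rot'],3))
```

```text
[0.505  0.2829 0.2056] [-3.136  0.     1.578]
dredger scene [array([0.5028, 0.28  , 0.    ]), array([0.9532], dtype=float32)]
jar scene [array([0.5056, 0.3576, 0.    ]), array([0.9086], dtype=float32)]
tub scene [array([0.5048, 0.4314, 0.1342]), array([0.8687], dtype=float32)]
tub top [array([ 0.4981,  0.4291, -0.2324]), array([0.3861], dtype=float32)]
board scene [array([ 0.5262,  0.3463, -0.0341]), array([0.6263], dtype=float32)]
board top [array([ 0.5283,  0.3471, -0.03  ]), array([0.3425], dtype=float32)]
[0.5072 0.2784 0.2087] [-3.141  0.     1.572]
```

View pics/w8.png

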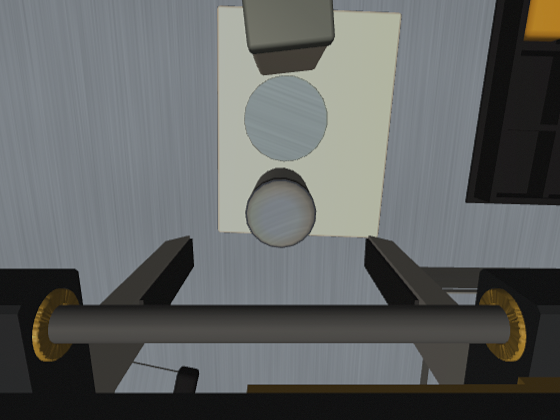

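Emit:
play_rows:
  rows:
    - [9.4, [0, 0.15, -4], [0, 0, 0]]
    - [9.4, [0, 0.15, -8], [0, 0, 0]]
    - [9.4, [0, 0.15, -12], [0, 0, 0]]
    - [9.4, [0, 0.15, -14.5], [0, 0, 0]]
    - [9.4, [0, 0.15, -15.1], [0, 0, 0]]
    - [9.4, [0, 0.15, -15.1], [0, 0, 0]]
    - [4, [0, 0.15, -15.1], [0, 0, 0]]
    - [4, [0, 0.15, -15.1], [0, 0, 0]]

```text
time: 26.12
tool_pos: [0.509, 0.2817, 0.0607]
ee_rot: [3.138, -0.002, 1.574]
wrist_force: [1.0, 0.6, 0.0]
width: 0.084
```

Emit:
play_rows:
  rows:
    - [4, [0, 0, 0], [0, 0, 0]]
    - [4, [0, 0, 0], [0, 0, 0]]
    - [4, [0, 0, 0], [0, 0, 0]]
    - [4, [0, 0, 0], [0, 0, 0]]
    - [4, [0, 0, 0], [0, 0, 0]]
    - [4, [0, 0, 0], [0, 0, 0]]

```text
time: 26.62
tool_pos: [0.5069, 0.2813, 0.0585]
ee_rot: [-3.141, -0.001, 1.574]
wrist_force: [-2.7, -1.8, 5.9]
width: 0.0586
```

Emit:
play_rows:
  rows:
    - [4, [0, 0, 3], [0, 0, 0]]
    - [4, [0, -1, 6], [0, 0, 0]]
    - [4, [0, -4, 7], [0, 0, 0]]
    - [4, [0, -8, 7], [0, 0, 0]]
    - [4, [-0.5, -12, 7], [0, 0, 0]]
    - [4, [-1, -16, 7], [0, 0, 0]]
    - [4, [-1.5, -20, 7], [0, 0, 0]]
    - [4, [-1.5, -24, 7], [0, 0, 0]]

```text
time: 27.28
tool_pos: [0.4901, 0.0394, 0.126]
ee_rot: [-3.138, 0.0, 1.575]
wrist_force: [0.9, -0.2, -2.8]
width: 0.0584
```

Emit:
play_rows:
  rows:
    - [4, [0, -4, 0], [0, 0, 0]]
    - [4, [0, -8, 0], [0, 0, 0]]
    - [4, [0, -11, 0], [0, 0, 0]]
    - [4, [0, -12.1, -1], [0, 0, 0]]
    - [4, [0, -12.1, -4.5], [0, 0, 0]]
    - [4, [0, -12.1, -7.5], [0, 0, 0]]
    - [4, [0, -12.1, -8.5], [0, 0, 0]]
    - [4, [0, -12.1, -8.5], [0, 0, 0]]

```text
time: 27.95
tool_pos: [0.4904, -0.0795, 0.041]
ee_rot: [-3.136, -0.001, 1.574]
wrist_force: [0.0, -0.4, -3.7]
width: 0.0585
```

Emit:
play_rows:
  rows:
    - [4, [0, 0, 0], [0, 0, 0]]
    - [4, [0, 0, 0], [0, 0, 0]]

```text
time: 28.12
tool_pos: [0.4915, -0.0794, 0.0417]
ee_rot: [-3.139, -0.001, 1.575]
wrist_force: [-0.2, 1.1, -2.8]
width: 0.0583
```

Emit:
play_rows:
  rows:
    - [4, [0, 0, -0.1], [0, 0, 0]]
    - [9.4, [0, 0, -0.1], [0, 0, 0]]
    - [9.4, [0, 0, -0.1], [0, 0, 0]]
    - [9.4, [0, 0, -0.1], [0, 0, 0]]
    - [9.4, [0, 0, -0.1], [0, 0, 0]]
    - [9.4, [0, 0, 3], [0, 0, 0]]
    - [9.4, [0, 0, 7], [0, 0, 0]]
    - [9.4, [0, 0, 11], [0, 0, 0]]

```text
time: 28.78
tool_pos: [0.4909, -0.0797, 0.1529]
ee_rot: [-3.138, -0.001, 1.574]
wrist_force: [0.6, -0.2, -0.3]
width: 0.0936
```

Emit:
play_rows:
  rows:
    - [9.4, [0, 3, 3], [0, 0, 0]]
    - [9.4, [0.5, 7, 3.5], [0, 0, 0]]
    - [9.4, [1, 11, 3.5], [0, 0, 0]]
    - [9.4, [1.8, 15, 3.5], [0, 0, 0]]
    - [9.4, [1.8, 19, 3.5], [0, 0, 0]]
    - [9.4, [1.8, 23, 3.5], [0, 0, 0]]
    - [9.4, [1.8, 27, 3.5], [0, 0, 0]]
    - [9.4, [1.8, 31, 3.5], [0, 0, 0]]

```text
time: 29.45
tool_pos: [0.5098, 0.232, 0.1881]
ee_rot: [3.141, -0.0, 1.574]
wrist_force: [0.1, -0.8, 0.5]
width: 0.0942
```

Emit:
play_rows:
  rows:
    - [9.4, [0, 4, 0], [0, 0, 0]]
    - [9.4, [0, 8, 0], [0, 0, 0]]
    - [9.4, [0, 12, 0], [0, 0, 0]]
    - [9.4, [0, 12.4, 0], [0, 0, 0]]
    - [9.4, [0, 12.4, 0], [0, 0, 0]]
    - [9.4, [0, 12.4, 0], [0, 0, 0]]

```text
time: 29.95
tool_pos: [0.5099, 0.3537, 0.1874]
ee_rot: [-3.14, 0.001, 1.574]
wrist_force: [-0.3, 0.1, 0.1]
width: 0.0939
```

Emit:
play_rows:
  rows:
    - [9.4, [0, 0.05, -4], [0, 0, 0]]
    - [9.4, [0, 0.05, -8], [0, 0, 0]]
    - [9.4, [0, 0.05, -12], [0, 0, 0]]
    - [9.4, [0, 0.05, -13.9], [0, 0, 0]]
    - [9.4, [0, 0.05, -13.9], [0, 0, 0]]
    - [6, [0, 0.05, -13.9], [0, 0, 0]]
    - [5, [0, 0.05, -13.9], [0, 0, 0]]
    - [5, [0, 0.05, -13.9], [0, 0, 0]]

```text
time: 30.62
tool_pos: [0.5121, 0.3549, 0.0521]
ee_rot: [3.137, -0.003, 1.573]
wrist_force: [-0.3, -0.2, -0.2]
width: 0.0775
```

Emit:
play_rows:
  rows:
    - [5, [0, 0, 0], [0, 0, 0]]
    - [5, [0, 0, 0], [0, 0, 0]]
    - [5, [0, 0, 0], [0, 0, 0]]
    - [5, [0, 0, 0], [0, 0, 0]]
    - [5, [0, 0, 0], [0, 0, 0]]

```text
time: 31.03
tool_pos: [0.5102, 0.3552, 0.0513]
ee_rot: [3.141, -0.001, 1.574]
wrist_force: [-3.5, 0.0, 7.0]
width: 0.066
```

Emit:
play_rows:
  rows:
    - [5, [0, 0, 3], [0, 0, 0]]
    - [5, [0, 0, 6.5], [0, 0, 0]]
    - [5, [0, -2, 9], [0, 0, 0]]
    - [5, [0, -5, 9], [0, 0, 0]]
    - [5, [-0.5, -9, 9], [0, 0, 0]]
    - [5, [-1, -13, 9], [0, 0, 0]]
    - [5, [-1.4, -17, 9], [0, 0, 0]]
    - [5, [-1.4, -21, 9], [0, 0, 0]]

```text
time: 31.7
tool_pos: [0.4946, 0.143, 0.1381]
ee_rot: [-3.14, 0.0, 1.575]
wrist_force: [1.2, 0.7, -3.2]
width: 0.0664
```

Emit:
play_rows:
  rows:
    - [5, [0, -3, 0], [0, 0, 0]]
    - [5, [0, -4.5, -1], [0, 0, 0]]
    - [5, [0, -4.5, -4], [0, 0, 0]]
    - [5, [0, -4.5, -7.5], [0, 0, 0]]
    - [5, [0, -4.5, -9.8], [0, 0, 0]]
    - [5, [0, -4.5, -10.4], [0, 0, 0]]
    - [5, [0, -4.5, -10.4], [0, 0, 0]]
    - [5, [0, -4.5, -10.4], [0, 0, 0]]

```text
time: 32.37
tool_pos: [0.4959, 0.0995, 0.0345]
ee_rot: [-3.141, 0.0, 1.574]
wrist_force: [-0.1, -0.3, -3.5]
width: 0.0665
```

Emit:
play_rows:
  rows:
    - [5, [0, 0, -0.15], [0, 0, 0]]
    - [9.4, [0, 0, -0.15], [0, 0, 0]]
    - [9.4, [0, 0, -0.15], [0, 0, 0]]
    - [9.4, [0, 0, -0.15], [0, 0, 0]]
    - [9.4, [0, 0, -0.15], [0, 0, 0]]
    - [9.4, [0, 0, 3], [0, 0, 0]]
    - [9.4, [0, 0, 7], [0, 0, 0]]
    - [9.4, [0, 0, 11], [0, 0, 0]]

```text
time: 33.03
tool_pos: [0.4949, 0.0994, 0.1449]
ee_rot: [-3.138, 0.0, 1.574]
wrist_force: [0.9, 0.3, -0.3]
width: 0.0943
```

Emit:
play_rows:
  rows:
    - [9.4, [0, 2, 3], [0, 0, 0.03]]
    - [9.4, [0.5, 5, 5], [0, 0, 0.06]]
    - [9.4, [1, 9, 5], [0, 0, 0.1]]
    - [9.4, [1.4, 13, 5], [0, 0, 0.1]]
    - [9.4, [1.4, 17, 5], [0, 0, 0.1]]
    - [9.4, [1.4, 21, 5], [0, 0, 0.1]]
    - [9.4, [1.4, 25, 5], [0, 0, 0.1]]
    - [9.4, [1.4, 29, 5], [0, 0, 0.1]]

```text
time: 33.7
tool_pos: [0.5097, 0.3916, 0.1949]
ee_rot: [-3.141, -0.0, 1.674]
wrist_force: [0.3, 0.2, 0.3]
width: 0.0942
```

Emit:
play_rows:
  rows:
    - [9.4, [0, 3, 0], [0, 0, 0]]
    - [9.4, [0, 4, 0], [0, 0, 0]]
    - [9.4, [0, 4, 0], [0, 0, 0]]
    - [9.4, [0, 4, 0], [0, 0, 0]]

```text
time: 34.03
tool_pos: [0.5099, 0.4291, 0.1943]
ee_rot: [-3.14, 0.001, 1.674]
wrist_force: [-0.3, -0.5, -0.1]
width: 0.094
```

Down to about 0.087.

Emit:
play_rows:
  rows:
    - [9.4, [0, 0, -4], [0, 0, 0]]
    - [9.4, [0, 0, -8], [0, 0, 0]]
    - [9.4, [0, 0, -10.6], [0, 0, 0]]
    - [9.4, [0, 0, -10.6], [0, 0, 0]]
    - [6, [0, 0, -10.6], [0, 0, 0]]
    - [4, [0, 0, -10.6], [0, 0, 0]]
    - [4, [0, 0, -10.6], [0, 0, 0]]
    - [4, [0, 0, -10.6], [0, 0, 0]]

```text
time: 34.7
tool_pos: [0.5116, 0.4302, 0.0922]
ee_rot: [3.138, -0.003, 1.673]
wrist_force: [0.3, 0.7, 0.8]
width: 0.0713
```

Emit:
play_rows:
  rows:
    - [4, [0, 0, 0], [0, 0, 0]]
    - [4, [0, 0, 0], [0, 0, 0]]
    - [4, [0, 0, 0], [0, 0, 0]]
    - [4, [0, 0, 0], [0, 0, 0]]
    - [4, [0, 0, 0], [0, 0, 0]]

```text
time: 35.12
tool_pos: [0.5102, 0.43, 0.0903]
ee_rot: [3.141, -0.001, 1.674]
wrist_force: [-1.8, -0.7, 4.8]
width: 0.0579
```

Emit:
play_rows:
  rows:
    - [4, [0, 0, 3], [0, 0, 0]]
    - [4, [0, 0, 6.5], [0, 0, 0]]
    - [4, [0, 0, 10], [0, 0, 0]]
    - [4, [0, -2, 12], [0, 0, 0]]
    - [4, [0, -5, 12], [0, 0, 0]]
    - [4, [0, -9, 12], [0, 0, 0]]
    - [4, [-0.5, -13, 12], [0, 0, 0]]
    - [4, [-1, -17, 12], [0, 0, 0]]

```text
time: 35.78
tool_pos: [0.499, 0.2577, 0.2063]
ee_rot: [-3.137, 0.001, 1.675]
wrist_force: [0.8, -1.5, -3.8]
width: 0.0578
```

Emit:
play_rows:
  rows:
    - [4, [-0.5, -4, 0], [0, 0, 0]]
    - [4, [-0.5, -8, 0], [0, 0, 0]]
    - [4, [-0.5, -12, 0], [0, 0, 0]]
    - [4, [-0.5, -16, 0], [0, 0, 0]]
    - [4, [-0.5, -20, 0], [0, 0, 0]]
    - [4, [-0.5, -23, 0], [0, 0, 0]]
    - [4, [-0.5, -24.7, 0], [0, 0, 0]]
    - [4, [-0.5, -24.7, 0], [0, 0, 0]]

```text
time: 36.45
tool_pos: [0.4941, 0.0087, 0.2067]
ee_rot: [-3.137, 0.002, 1.668]
wrist_force: [0.4, -0.3, -3.4]
width: 0.0577
```

Emit:
play_rows:
  rows:
    - [4, [0, 0, -4], [0, 0, 0]]
    - [4, [0, 0, -8], [0, 0, 0]]
    - [4, [0, 0, -11.5], [0, 0, 0]]
    - [4, [0, 0, -13.2], [0, 0, 0]]
    - [4, [0, 0, -13.4], [0, 0, 0]]
    - [4, [0, 0, -13.4], [0, 0, 0]]
    - [4, [0, 0, -13.4], [0, 0, 0]]

```text
time: 37.03
tool_pos: [0.4945, 0.0132, 0.0737]
ee_rot: [-3.139, -0.001, 1.675]
wrist_force: [-0.1, -0.1, -4.3]
width: 0.0574
```

Emit:
play_rows:
  rows:
    - [4, [0, 0, -0.1], [0, 0, 0]]
    - [9.4, [0, 0, -0.1], [0, 0, 0]]
    - [9.4, [0, 0, -0.1], [0, 0, 0]]
    - [9.4, [0, 0, -0.1], [0, 0, 0]]
    - [9.4, [0, 0, -0.1], [0, 0, 0]]
    - [9.4, [0, 0, 3], [0, 0, 0]]
    - [9.4, [0, 0, 7], [0, 0, 0]]
    - [9.4, [0, 0, 11], [0, 0, 0]]

```text
time: 37.7
tool_pos: [0.494, 0.0126, 0.1851]
ee_rot: [-3.138, -0.001, 1.674]
wrist_force: [1.6, 0.2, 0.5]
width: 0.094
```

Emit:
play_rows:
  rows:
    - [9.4, [-2, 0, 4], [0, 0, 0]]
    - [9.4, [-6, 0, 6], [0, 0, 0]]
    - [9.4, [-10, 0, 8], [0, 0, 0]]
    - [9.4, [-14, 0, 10], [0, 0, 0]]
    - [9.4, [-17, 0, 12], [0, 0, 0]]
    - [9.4, [-17, 0, 12], [0, 0, 0]]
    - [9.4, [-17, 0, 12], [0, 0, 0]]
    - [9.4, [-17, 0, 12], [0, 0, 0]]

```text
time: 38.37
tool_pos: [0.3254, 0.0124, 0.3046]
ee_rot: [3.141, 0.0, 1.674]
wrist_force: [0.6, -0.2, -1.1]
width: 0.0941
```

Run:
```python
from h import *
o=get_obs();print(np.round(o['tool_pos'],4),np.round(o['wrist_force'],2))
S={n:snap(n,n+'9.png') for n in('scene','top')}
for l,x0 in(('dredger',(.492,-.081,0)),('jar',(.495,.1,0)),('tub',(.494,.013,.1)),):
    for n in S:
        m=sil(n,l,hi=1800)
        if m is not None and m.sum()>200: print(l,n,[np.round(k,4) for k in fit([(S[n],m)],l,x0,yaw=l=='tub')])
a=S['scene']['pixels'][:,:,::-1];cv2.imwrite('pics/c9.png',cv2.resize(a[120:360,0:420],None,fx=1.9,fy=1.9))
```

```text
[0.3254 0.0124 0.3046] [ 0.64 -0.19 -1.14]
dredger scene [array([ 0.4875, -0.0823,  0.    ]), array([0.9432], dtype=float32)]
dredger top [array([ 0.4908, -0.0792,  0.    ]), array([0.8221], dtype=float32)]
jar scene [array([0.4935, 0.1   , 0.    ]), array([0.9286], dtype=float32)]
jar top [array([0.4965, 0.1008, 0.    ]), array([0.9252], dtype=float32)]
tub scene [array([0.4922, 0.0139, 0.0313]), array([0.9372], dtype=float32)]
tub top [array([0.4935, 0.0141, 0.1108]), array([0.9107], dtype=float32)]
```

View pics/c9.png

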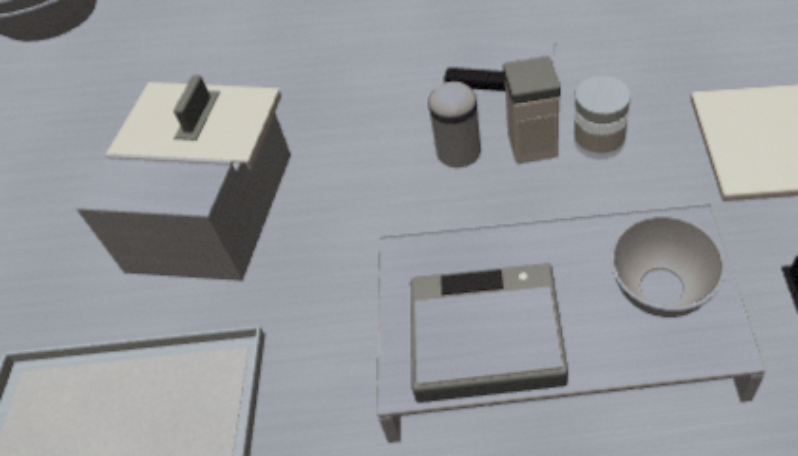

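The picture shows the lid flat on the bin, with its fin near (195,105), and all three containers upright on their spots. The bowl and scraper are where they were, so I'm handing in.

```bash
python3 -c "
from bench import *
print(close_job())"
```

```text
the job is handed in; nothing more can be done
None
```

I finished the job and handed it in at about 38.5 s of the 144 s limit. No verdict was reported.

**What I did:** I moved the tub, jar and dredger onto the board, then drew the lid out 11 cm. I tilted it about 6°, slid its tongue under the cover and lowered it flat. Then I stood each container back where it came from.

**Last checks:**
- **Lid:** measured just after letting go, it sat at about x −0.031 m and y within 2 mm in the bin frame. Front and rear looked the same width, so it is flat. The widths read about 4 mm small, which I put down to camera calibration since the cover bead read small too. The last scene picture shows it still flat.
- **Containers:** all three stand upright, within about 1–3 mm of where they started when each camera is compared with its own first reading. The dredger's reading is the weakest: the two cameras differ by about 3 mm on its position, and the fit in the top view was poorer (0.82) because something, probably the arm, partly hid it.
- **Bowl and scraper:** they look untouched in the last picture; I did not measure them again.
- **Arm:** it is clear of everything, with the gripper open.

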